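# Close the split cake mould's toggle clamp with the extension bar

## Task

Close the split cake mould: take the orange extension bar from its black rest, slip it fully home onto the stub of the red clamp lever, and use the bar to swing the lever over its dead point until it rests closed against its stop, without forcing the bar or lever and without pushing the lever with the gripper. Then draw the bar off and lay it back in its rest, leaving the cakes and the jam jar undisturbed.

Things in the scene. Friction and masses are not known exactly. Their poses are not given: they have to be found in the camera images.
- bar_center (a point): Centre of the extension bar: a loose square bar, 190 long and 26 x 26 in section, 0.3 kg, orange plastic grip with a bare steel socket end of 57; the point lies at its middle, 13 above its underside. Own x runs along the bar towards the socket mouth, z up. At the start it lies level in the rest, mouth away from the robot.
- bar_mouth (a point): Centre of the bar's open socket mouth, 95 along the bar's x from bar_center. The socket is a 17 x 17 square hole, 57 deep (walls 4.5), into which the lever's 14 stub goes.
- rest_seat (a point): Where bar_center belongs in the bar's rest, 45 above the counter; x along the bar as it should lie (mouth to +x). The rest: a black plate (150 x 70) with two yokes, 12 thick, 120 apart, that carry the bar near its ends and leave its middle free. Yoke floors 32 above the counter, slots 31 wide, flared lips up to 57. Fixed; place and yaw vary, left or right of the mould.
- hinge (a point): Vertical axis of the clamp lever, 70 above the counter at the stub's mid-height, on a plywood board (290 x 170 x 18) that also bears the mould. Own x points from the lever to the mould, away from the robot. Mould tops 78 high, 90 to 225 beyond the hinge; grey housing under the lever 52 high, red hub (radius 24) 83 high. Stub direction: pi - 0.72 + lever angle from this x. Fixed; place, yaw vary.
- lever_collar (a point): On the lever: centre of the outer face of its red collar (32 across), 46 from the hinge axis. Own x points outwards along the stub. The bar is fully home when its mouth meets this face. Forcing limit: bar-to-lever contact force, both sides of the socket added, stays under 55 N; a calm throw with the bar home and held at its middle needs far less, twisting it or driving on against the stop more.
- lever_tip (a point): Outer end of the lever's bare steel stub: 14 in diameter, 50 long from the collar, the last 10 tapering to 6 across; 96 from the hinge axis, 70 above the counter.
- lever (a joint): Lever angle (rad), growing anticlockwise seen from above. 0 is open (stub towards the robot and its left), where it starts. It resists with up to about 1.8 N m, eases to nothing at its dead point, then pulls itself 0.12 further onto a hard stop and stays closed. The clamp's adjustment is unseen: the dead point lies anywhere from 0.85 to 1.35. Left short of it, the lever springs open.
- cake_a: Bystander: a loose brown cake loaf, 150 x 50 x 45, on a cream tray (240 x 160, fixed); origin at the middle of its underside. Tray and rest may swap sides.
- cake_b: Bystander: a second such cake beside it on the same tray.
- jar: Bystander: a loose jam jar, 66 across and 85 high, red cap, beside the mould; origin at the middle of its underside.

How it is judged:
By the outcome, as a careful person would: the job done as asked, in the order asked, and still so for the second after the job is handed in, with the robot touching nothing.
It also fails if it takes over 72 s, if anything falls off the work surface, if the arm or the gripper's body presses on something with over 40 N, if the wrist force passes 120 N, or if a joint passes its speed limit or range.

## Robot

A 6-joint arm with a two-finger parallel gripper is mounted at the origin on the work surface. World frame = base frame: x ahead of the robot, y to its left, z up, the work surface at z = 0. Lengths are in m, angles in degrees, forces in N, time in s.
With the tool pointing down it reaches from about 0.375 to 0.75 m from the base axis. Payload 9 kg.
Tool frame: the origin (TCP) lies on the mounting face of the last link; the fingertips stand 173 mm ahead of it and the grasp point (between the pads) lies r.grip_depth ahead of it (r.grip_depth is the distance from the TCP to the grasp point, in m); z points along the fingers, y is the line along which they close (so a half turn about z gives the same grasp; the last joint's range is limited). The gripper opens to 85 mm and grips with 20 to 120 N. Pads are 22 mm wide; open, the fingers measure 114 mm over their backs; the gripper's body (76 mm by 85 mm) begins 54 mm behind the grasp point. The pads swing forward as they close: fully open they stand 13 mm farther back than shut.
Start: joints at [-82.145, 5.964, 5.575, 89.605, 0, 77.527], TCP at [0.208, -0.563, 0.405] pointing down, gripper open.
Joint ranges: [-171.21, 171.21], [-48.23, 106.86], [-62.78, 66.21], [-105.2, 120.99], [-86.42, 89.51], [-180, 180]. Speed limits (degrees/s): [127.2, 127.2, 147.25, 180, 180, 180].

## Interface

Orientations are given as [roll, pitch, yaw] about the fixed x, y, z axes, in that order (R = Rz(yaw) Ry(pitch) Rx(roll)).
In Python, from workcell import r gives the robot as it stands.
- The arm moves only by the tool send_rows, never from a script. Its argument "commands" is a list of rows, each a list of 6 numbers: the shift along the tool's x, y, z in mm, then the turn, a rotation vector about the tool's x, y, z in degrees. A call has 1 to 20 rows; each row shifts and turns the commanded pose from where the row before left it, along the tool's axes as they then stand; what a row does not reach is not made up. A row lasts 1/12 s, in which the tool goes at most 41.7 mm and 7.16 degrees, less where a joint would pass 70% of its speed; a pose out of reach is approached as far as the arm can. A call is refused whole if a number of a shift passes 41.7 or a number of a turn 7.16, either way. A call with a gripper value outside its range is refused whole. "hand" is the closure, from -1 (fully open) to 1 (shut), so that 0 is half open, set as the call begins (left out, the last holds). The fingers move at their own pace and stop on an object; "grip_force" is the grip in N (left out, the last holds). Time passes only in rows, so rows that do not move let the fingers close. It gives the time, the measured TCP pose, the force, the opening and the grip force at its end, in the units of the state.
- r.read_state(): the state, without advancing time (a new reading comes with each control period).
- r.read_camera(name): name is "side" or "top" or "wrist"; returns (picture, depth): 400x640x3 uint8, red, green, blue; 400x640 float32, m along the optical axis (not along the pixel's ray), 0 where there is no reading.
- r.camera_info(name): a dict with "vertical_fov" (degrees; the focal length in pixels is half the picture's height over the tangent of half this angle, whatever the lens; pixels are square), "cx", "cy" (the principal point, pixels), "extrinsics" (4x4, takes a point from camera to world coordinates). Camera axes: x right, y up, looking along -z (the intrinsics and any distortion apply to the point x, -y, -z); pixel columns grow to the right and rows downward; lengths in m; the calibration is good to about 2 mm. A picture is of the moment at which its call begins: read the wrist's pose just before it. camera_info takes no time and is no camera call; for the wrist camera it gives the pose at the moment of the call.
- r.close_job(): hands the job in; it is judged then, once.
The state is a dict: "clock": time; "joints": joint angles; "dq": joint speeds; "effort": joint torques, N m; "eef_pos": TCP position; "tcp_rot": TCP orientation; "contact_force": force on the tool from outside, world axes, zero at the start; "moment": the same for the moment, N m; "width": finger opening in m; "grip_force": force on a finger pad.
Only numpy, scipy, OpenCV 4.12 (cv2) and the standard library are available. Lean on these libraries where they do the work, as an engineer would, in place of code of your own. Each camera call takes 0.05 s, during which the arm holds its last target. There are 200 camera calls.

## Working session

There is one attempt and no reset: what is moved stays moved. The work goes in short steps, Python scripts to look and compute and a tool call to move; the robot and the scene stay as the last step left them, time stands still between calls to the robot, and variables do not carry over. Pictures are saved under pics/ and viewed, at most 11 in all, crops included, and the job is handed in when it is done.

Besides the shell and the picture viewer there is one more tool, called after "Request:" as name([rows], argument=value, ...), one row to a line, values as JSON. send_rows: Moves the arm, as the interface text tells. Its arguments: {"type":"object","properties":{"commands":{"type":"array","items":{"type":"array","items":{"type":"number"}}},"hand":{"type":"number"},"grip_force":{"type":"number"}},"required":["commands"]}

```bash
mkdir -p pics; ls
python3 - <<'E'
from workcell import r
import cv2,numpy as np
print(r.read_state(), r.grip_depth)
for n in("top","side"):
    i=r.camera_info(n);print(n,i)
    p,d=r.read_camera(n);np.savez(f"pics/{n}0.npz",p=p,d=d);cv2.imwrite(f"pics/{n}0.png",p[:,:,::-1])
E
```

```text
pics
{'clock': 0.0, 'joints': array([-8.21472820e+01,  5.99957334e+00,  5.52779836e+00,  8.96053077e+01,
        6.02425914e-04,  7.75245815e+01]), 'dq': array([ 0.04283453, -0.02479311,  0.02071227,  0.0854664 ,  0.0182416 ,
       -0.12351651]), 'effort': array([-1.59119531e-04, -5.56933200e+01,  5.03648043e+01,  1.69922481e-02,
       -5.13912983e-04, -1.60891938e-05]), 'eef_pos': array([ 0.20841235, -0.56252829,  0.40391952]), 'tcp_rot': array([-1.79924867e+02, -1.72396613e-02,  2.03281248e+01]), 'contact_force': array([-0.20166803, -0.6463043 ,  0.27456184]), 'moment': array([-0.00564232,  0.00496178, -0.00281053]), 'grip_force': 0.0, 'width': 0.08555355142272165} 0.1547
top {'vertical_fov': 52.972146077297275, 'cx': 331.4766814568703, 'cy': 203.5857798631522, 'extrinsics': array([[-0.01779164,  0.99776405, -0.06442324,  0.55617922],
       [-0.99959217, -0.01918971, -0.02114805, -0.01319572],
       [-0.02233703,  0.06402071,  0.99769855,  1.03420952],
       [ 0.        ,  0.        ,  0.        ,  1.        ]])}
side {'vertical_fov': 54.68629299933409, 'cx': 315.6431888327544, 'cy': 199.42762755411528, 'extrinsics': array([[-0.97758195,  0.12657927, -0.16825938,  0.43280633],
       [-0.21014525, -0.63639515,  0.74218609,  0.76982498],
       [-0.01313408,  0.76090663,  0.64872844,  0.74834699],
       [ 0.        ,  0.        ,  0.        ,  1.        ]])}
```

View pics/top0.png

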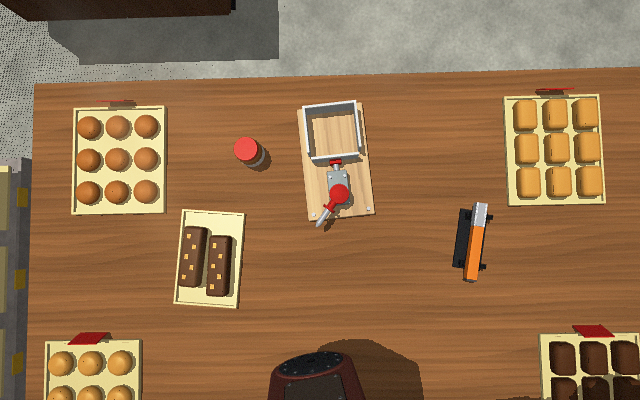

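View pics/side0.png

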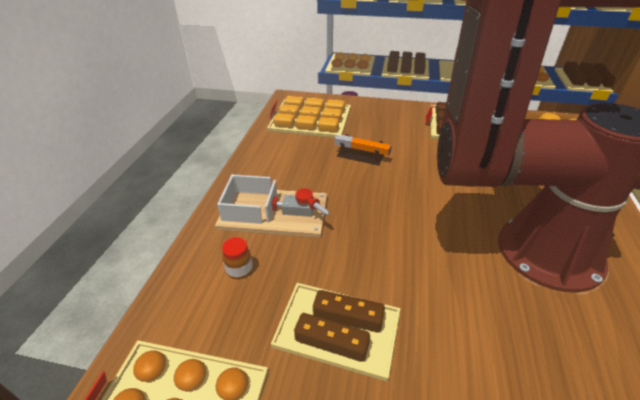

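The top view shows the bar at about (475,243), mouth end near (481,205). The hub is at (338,194) with the stub tip at (319,224), the jar at (247,150) and the cakes at (205,260).

```bash
cat > h.py <<'E'
import numpy as np,cv2
from workcell import r
def rays(info,uv):
    f=200/np.tan(np.radians(info["vertical_fov"])/2);uv=np.atleast_2d(uv).astype(float)
    E=info["extrinsics"];d=np.c_[(uv[:,0]-info["cx"])/f,-(uv[:,1]-info["cy"])/f,-np.ones(len(uv))]
    return E[:3,3],d@E[:3,:3].T
def onplane(info,uv,z):
    o,d=rays(info,uv);return o+d*((z-o[2])/d[:,2])[:,None]
def cloud(info,dep):
    v,u=np.mgrid[:400,:640];o,d=rays(info,np.c_[u.ravel(),v.ravel()])
    return (o+d*dep.reshape(-1,1)).reshape(400,640,3)
E
python3 - <<'E'
from h import *
a=np.load("pics/top0.npz");p=a["p"];i=r.camera_info("top");P=cloud(i,a["d"])
hsv=cv2.cvtColor(p,cv2.COLOR_RGB2HSV)
def roi(x0,x1,y0,y1):
    m=np.zeros((400,640),bool);m[y0:y1,x0:x1]=1;return m
print("table z",P[300:330,300:400,2].mean(),P[300:330,300:400,2].std(), P[150:200,420:450,2].mean())
def rep(n,m):
    q=P[m];uv=np.argwhere(m)[:,::-1].astype(np.float32)
    print(n,m.sum(),"mean",q.mean(0).round(4),"std",q.std(0).round(4))
    for zz in [np.median(q[:,2])]:
        w=onplane(i,uv,zz)[:,:2].astype(np.float32);rc=cv2.minAreaRect(w*1000);print("  z",zz,"rect mm",rc)
R=roi(445,500,190,295)
rep("bar top",R&(P[...,2]>0.048)&(P[...,2]<.07)&((hsv[...,1]<60)|((hsv[...,0]<18)&(hsv[...,1]>120)&(hsv[...,2]>150))))
rep("orange",R&(hsv[...,0]<18)&(hsv[...,1]>150)&(hsv[...,2]>200))
R=roi(305,365,165,230)
red=R&((hsv[...,0]<6)|(hsv[...,0]>174))&(hsv[...,1]>150)
rep("red hub",red&(P[...,2]>0.077)&(P[...,2]<.09))
st=roi(310,332,205,230)&(P[...,2]>0.05)
rep("stub",st);rep("stub top",st&(P[...,2]>.07))
rep("mould top",roi(290,380,90,170)&(P[...,2]>0.07))
rep("board",roi(290,385,160,225)&(P[...,2]>0.012)&(P[...,2]<.024))
rep("jar",roi(225,275,130,175)&(P[...,2]>0.075))
for n,b in(("bar",(440,185,510,295)),("lev",(295,90,385,235))):
    c=p[b[1]:b[3],b[0]:b[2]][:,:,::-1];cv2.imwrite(f"pics/c_{n}.png",cv2.resize(c,None,fx=4,fy=4,interpolation=cv2.INTER_NEAREST))
A=cv2.imread("pics/c_bar.png");B=cv2.imread("pics/c_lev.png");H=max(A.shape[0],B.shape[0])
cv2.imwrite("pics/c.png",np.hstack([cv2.copyMakeBorder(x,0,H-x.shape[0],0,8,0) for x in(A,B)]))
E
```

```text
table z 0.004138168725494639 0.056534867163710804 0.0033065934969805037
bar top 934 mean [ 0.5248 -0.3392  0.0586] std [0.0546 0.0136 0.0025]
  z 0.05892677056302825 rect mm ((521.8120727539062, -337.78350830078125), (60.023719787597656, 189.40618896484375), 79.8066635131836)
orange 544 mean [ 0.4955 -0.3323  0.0646] std [0.0366 0.0256 0.0722]
  z 0.05919730260437972 rect mm ((495.56494140625, -334.1116027832031), (24.659290313720703, 127.10017395019531), 80.24593353271484)
red hub 368 mean [ 0.6363 -0.0067  0.0827] std [0.0157 0.0137 0.0023]
  z 0.08287880881834597 rect mm ((631.4700317382812, -4.975223541259766), (45.78487777709961, 68.17405700683594), 62.36331558227539)
stub 154 mean [0.5908 0.025  0.1031] std [0.0152 0.0118 0.1521]
  z 0.0775758660985742 rect mm ((593.2127075195312, 28.8406982421875), (34.465457916259766, 57.983036041259766), 33.93759536743164)
stub top 154 mean [0.5908 0.025  0.1031] std [0.0152 0.0118 0.1521]
  z 0.0775758660985742 rect mm ((593.2127075195312, 28.8406982421875), (34.465457916259766, 57.983036041259766), 33.93759536743164)
mould top 601 mean [0.7918 0.0032 0.1302] std [0.0758 0.0478 0.2179]
  z 0.07823101239394648 rect mm ((805.2025146484375, -4.661552429199219), (168.1653289794922, 223.4058380126953), 7.1632399559021)
board 2848 mean [ 0.6597 -0.0089  0.0191] std [0.0435 0.0555 0.0018]
  z 0.019148192288885535 rect mm ((664.9340209960938, -8.667526245117188), (155.82803344726562, 169.38720703125), 5.2834014892578125)
jar 469 mean [0.7517 0.2086 0.096 ] std [0.025  0.0272 0.0974]
  z 0.08595906517178264 rect mm ((751.3151245117188, 211.0009002685547), (55.51984786987305, 65.53507232666016), 89.66441345214844)
```

View pics/c.png

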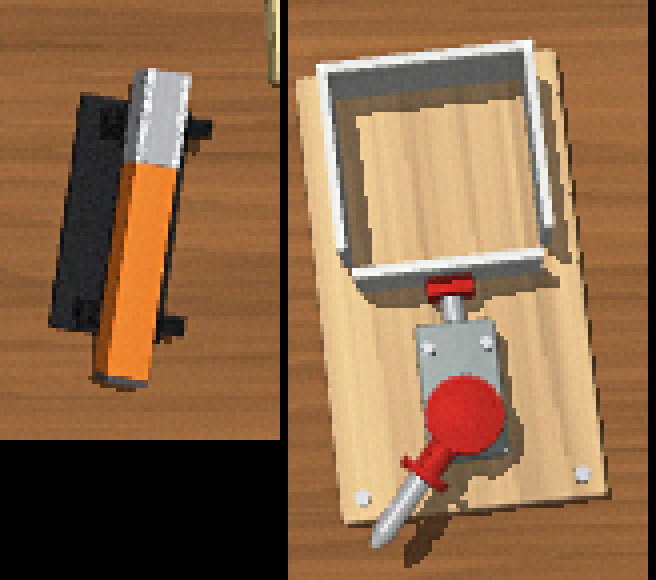

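The crop confirms the bar (orange and steel, yaw about -10°), the hub centre at about image (339,194) and the stub tip at about (317,226). The lever sits toward the robot and to the left. Next I'll work out the hinge and the first move.

```bash
cat >> h.py <<'E'
def yaw_now(s): return s["tcp_rot"][2]
def delta(gx,gy,gz,yaw):
    "tool-frame shift (mm) after turning, and tool-z turn (deg), to put grasp point at g with tool yaw"
    s=r.read_state();p=s["eef_pos"]-np.array([0,0,r.grip_depth])
    d=(np.array([gx,gy,gz])-p)*1000;t=np.radians(yaw)
    turn=-((yaw-s["tcp_rot"][2]+180)%360-180)
    print("grasp at",p.round(4),"yaw",s["tcp_rot"].round(2),"| shift x,y,z",[round(v,1) for v in(d[0]*np.cos(t)+d[1]*np.sin(t),d[0]*np.sin(t)-d[1]*np.cos(t),-d[2])],"turn",round(turn,2))
E
python3 - <<'E'
from h import *
i=r.camera_info("top");a=np.load("pics/top0.npz");p=a["p"];hsv=cv2.cvtColor(p,cv2.COLOR_RGB2HSV)
H=onplane(i,[339.2,193.75],.083)[0];T=onplane(i,[316.75,226.2],.07)[0]
print(H,T,np.linalg.norm((T-H)[:2]),np.degrees(np.arctan2(*(T-H)[1::-1])))
# board edges left/right in crop px -> world
f=lambda x,y:((x-288)/4+295,y/4+90)
for A,B in(((297,80),(345,522)),((555,50),(607,493))):
    W=onplane(i,[f(*A),f(*B)],.018);d=W[0]-W[1];print("board yaw",np.degrees(np.arctan2(d[1],d[0])))
W=onplane(i,[f(320,65),f(535,42)],.078);d=W[0]-W[1];print("mould yaw",np.degrees(np.arctan2(-d[0],d[1])))
delta(.524,-.339,.17,170.2)
w=r.camera_info("wrist");print(w)
E
```

```text
[ 0.64068135 -0.01181757  0.083     ] [0.56471905 0.04357266 0.07      ] 0.09401249004387426 143.90120146604198
board yaw 5.391978095866275
board yaw 5.267164753841718
mould yaw 4.792074237999094
grasp at [ 0.2084 -0.5625  0.2493] yaw [-1.7993e+02 -2.0000e-02  2.0330e+01] | shift x,y,z [np.float64(-272.9), np.float64(274.0), np.float64(79.3)] turn -149.87
{'vertical_fov': 63.552160520555084, 'cx': 315.5049961152843, 'cy': 196.09709262411045, 'extrinsics': array([[ 0.34745702,  0.88789464,  0.301524  ,  0.28608798],
       [-0.93769225,  0.32990063,  0.10908171, -0.53362005],
       [-0.00261989, -0.32063792,  0.94719822,  0.37238997],
       [ 0.        ,  0.        ,  0.        ,  1.        ]])}
```

Request:
send_rows([
  [0,0,0,0,0,-4],
  [0,0,0,0,0,-7],
  [0,0,0,0,0,-7],
  [0,0,0,0,0,-7],
  [0,0,0,0,0,-7],
  [0,0,0,0,0,-7],
  [0,0,0,0,0,-7],
  [0,0,0,0,0,-7],
  [0,0,0,0,0,-7],
  [0,0,0,0,0,-7],
  [0,0,0,0,0,-7],
  [0,0,0,0,0,-7],
  [0,0,0,0,0,-7],
  [0,0,0,0,0,-7],
  [0,0,0,0,0,-7],
  [0,0,0,0,0,-7],
  [0,0,0,0,0,-7],
  [0,0,0,0,0,-7],
  [0,0,0,0,0,-7],
  [0,0,0,0,0,-7],
], hand=-1)

```text
clock: 1.77
eef_pos: [0.2084, -0.5626, 0.4042]
tcp_rot: [180.0, -0.0, 157.7]
contact_force: [-0.9, 0.8, -0.0]
width: 0.0854
grip_force: 0.0
```

Request:
send_rows([
  [0,0,0,0,0,-6.2],
  [0,0,0,0,0,-6.3],
  [-10,10,3,0,0,0],
  [-20,20,5,0,0,0],
  [-20,20,5,0,0,0],
  [-20,20,5,0,0,0],
  [-20,20,5,0,0,0],
  [-20,20,5,0,0,0],
  [-20,20,5,0,0,0],
  [-20,20,5,0,0,0],
  [-20,20,5,0,0,0],
  [-20,20,5,0,0,0],
  [-20,20,5,0,0,0],
  [-20,20,5,0,0,0],
  [-20,20,5,0,0,0],
  [-20,20,5,0,0,0],
  [-3,4,11,0,0,0],
  [0,0,0,0,0,0],
  [0,0,0,0,0,0],
])

```text
clock: 3.35
eef_pos: [0.5253, -0.3404, 0.3246]
tcp_rot: [179.9, -0.1, 169.8]
contact_force: [-0.4, -0.8, 0.2]
width: 0.0856
grip_force: 0.0
```

Run:
```python
from h import *
s=r.read_state();i=r.camera_info("wrist");p,d=r.read_camera("wrist");np.savez("pics/w1.npz",p=p,d=d,E=i["extrinsics"]);cv2.imwrite("pics/w1.png",p[:,:,::-1])
P=cloud(i,d);hsv=cv2.cvtColor(p,cv2.COLOR_RGB2HSV)
m=((hsv[...,0]<18)&(hsv[...,1]>150)&(hsv[...,2]>150)&(P[...,2]>.05)&(P[...,2]<.07))
print(m.sum(),P[m].mean(0))
w=onplane(i,np.argwhere(m)[:,::-1],.058)[:,:2]
print(cv2.minAreaRect((w*1000).astype(np.float32)))
delta(.524,-.339,.045,170.2)
```

```text
2146 [ 0.4990229  -0.33699137  0.05704759]
((494.450439453125, -335.3290710449219), (25.447463989257812, 126.53046417236328), 79.7738037109375)
grasp at [ 0.5251 -0.3412  0.1708] yaw [ 1.7999e+02 -5.0000e-02  1.6975e+02] | shift x,y,z [np.float64(1.4), np.float64(2.0), np.float64(125.8)] turn -0.45
```

View pics/w1.png

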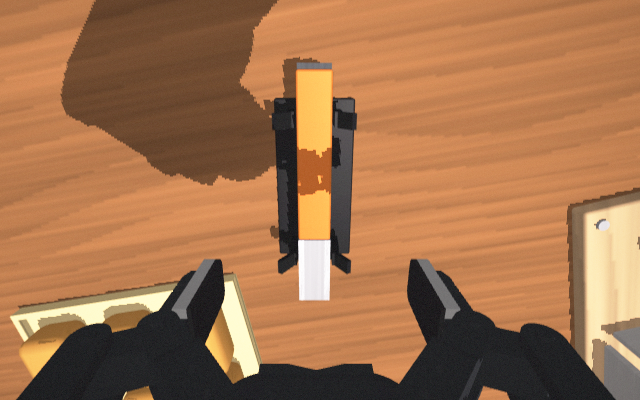

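The wrist view shows the bar in its rest, centred at column 314: cap end at row 63, orange/steel boundary at row 240, mouth at row 300.

Run:
```python
from h import *
i=r.camera_info("wrist");w=onplane(i,[(315,63),(314.5,240),(314,300)],.058);print(w)
u=np.array([np.cos(np.radians(-10)),np.sin(np.radians(-10))])
print((w[0]+w[2])[:2]/2, w[1][:2]-.038*u, w[2][:2]-.095*u, w[0][:2]+.095*u)
delta(.5215,-.339,.045,170.1)
```

```text
[[ 0.42854519 -0.32350492  0.058     ]
 [ 0.55888212 -0.34754045  0.058     ]
 [ 0.61528574 -0.35823258  0.058     ]]
[ 0.52191546 -0.34086875] [ 0.52145943 -0.34094182] [ 0.521729   -0.34173601] [ 0.52210193 -0.3400015 ]
grasp at [ 0.5251 -0.3412  0.1708] yaw [ 1.7999e+02 -5.0000e-02  1.6975e+02] | shift x,y,z [np.float64(3.9), np.float64(1.5), np.float64(125.8)] turn -0.35
```

Request:
send_rows([
  [3.5,0.8,10,0,0,-0.3],
  [0,0,15,0,0,0],
  [0,0,15,0,0,0],
  [0,0,15,0,0,0],
  [0,0,15,0,0,0],
  [0,0,15,0,0,0],
  [0,0,15,0,0,0],
  [0,0,10,0,0,0],
  [0,0,8,0,0,0],
  [0,0,5,0,0,0],
  [0,0,3,0,0,0],
  [0,0,0,0,0,0],
  [0,0,0,0,0,0],
])

```text
clock: 4.48
eef_pos: [0.5224, -0.34, 0.2003]
tcp_rot: [-180.0, 0.0, 170.1]
contact_force: [-0.6, 0.4, -0.6]
width: 0.0855
grip_force: 0.0
```

Request:
send_rows([
  [0,0,0,0,0,0],
  [0,0,0,0,0,0],
  [0,0,0,0,0,0],
  [0,0,0,0,0,0],
  [0,0,0,0,0,0],
  [0,0,0,0,0,0],
  [0,0,0,0,0,0],
  [0,0,0,0,0,0],
  [0,0,0,0,0,0],
  [0,0,0,0,0,0],
  [0,0,0,0,0,0],
  [0,0,0,0,0,0],
], hand=1, grip_force=60)

```text
clock: 5.48
eef_pos: [0.5224, -0.3399, 0.2001]
tcp_rot: [-180.0, 0.0, 170.1]
contact_force: [-0.3, 0.6, 4.8]
width: 0.0248
grip_force: 59.7
```

Request:
send_rows([
  [0,0,-5,0,0,0],
  [0,0,-12,0,0,0],
  [0,0,-15,0,0,0],
  [0,0,-15,0,0,0],
  [0,0,-15,0,0,0],
  [0,0,-13,0,0,0],
  [0,0,0,0,0,2.1],
  [0,0,0,0,0,4],
  [0,0,0,0,0,5],
  [0,0,0,0,0,5],
  [0,0,0,0,0,5],
  [0,0,0,0,0,4],
  [0,0,0,0,0,1],
  [5,5,0,0,0,0],
  [10,10,0,0,0,0],
  [17,18,0,0,0,0],
  [17,18,0,0,0,0],
  [17,18,0,0,0,0],
  [17,18,0,0,0,0],
  [17,18,0,0,0,0],
])

```text
clock: 7.15
eef_pos: [0.5025, -0.1945, 0.2748]
tcp_rot: [-180.0, -0.0, 144.2]
contact_force: [1.2, 0.2, -1.9]
width: 0.0253
grip_force: 59.2
```

Request:
send_rows([
  [17,18,0,0,0,0],
  [17,18,0,0,0,0],
  [17,18,0,0,0,0],
  [17,18,0,0,0,0],
  [17,18,0,0,0,0],
  [17,18,0,0,0,0],
  [17,18,0,0,0,0],
  [17,18,0,0,0,0],
  [17,18,0,0,0,0],
  [17,18,0,0,0,0],
  [15,17,0,0,0,0],
  [9,12,0,0,0,0],
  [4,6,0,0,0,0],
  [0,0,0,0,0,0],
  [0,0,0,0,0,0],
  [0,0,0,0,0,0],
])

```text
clock: 8.48
eef_pos: [0.4691, 0.0936, 0.2747]
tcp_rot: [-180.0, 0.0, 144.0]
contact_force: [0.2, 0.6, -2.4]
width: 0.0253
grip_force: 59.2
```

```bash
cat > look.py <<'E'
from h import *
import sys
n=sys.argv[1]
i=r.camera_info("wrist");p,d=r.read_camera("wrist");q,e=r.read_camera("top")
np.savez(f"pics/{n}.npz",p=p,d=d,E=i["extrinsics"],q=q,e=e)
cv2.imwrite(f"pics/{n}.png",np.vstack([p[:,:,::-1],cv2.resize(q[150:250,240:400,::-1],(320,200),interpolation=cv2.INTER_NEAREST).repeat(1,0) if 0 else cv2.copyMakeBorder(cv2.resize(q[150:250,240:400,::-1],(320,200)),0,0,0,320,0)]))
E
python3 look.py w2; python3 -c "
from h import *
delta(.4668,.1146,.07,144)"
```

```text
grasp at [0.4692 0.0934 0.12  ] yaw [-1.7999e+02  1.0000e-02  1.4398e+02] | shift x,y,z [np.float64(14.3), np.float64(15.7), np.float64(50.0)] turn -0.02
```

View pics/w2.png

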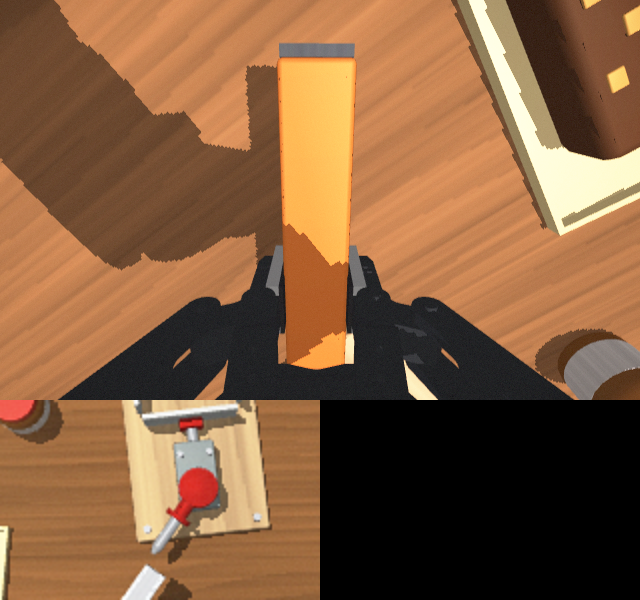

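The wrist view shows the bar gripped straight, centred at column 317. The inset top view shows the mouth just short of the stub. I'll descend to stub height and measure both in the top view.

Request:
send_rows([
  [7,8,0,0,0,0],
  [7,8,0,0,0,0],
  [0,0,5,0,0,0],
  [0,0,12,0,0,0],
  [0,0,14,0,0,0],
  [0,0,12,0,0,0],
  [0,0,7,0,0,0],
  [0,0,0,0,0,0],
  [0,0,0,0,0,0],
])

```text
clock: 9.33
eef_pos: [0.4669, 0.1154, 0.2241]
tcp_rot: [-180.0, -0.0, 144.0]
contact_force: [-0.0, -0.4, -2.7]
width: 0.0247
grip_force: 59.4
```

```bash
cat > al.py <<'E'
from h import *
import sys
i=r.camera_info("top");q,e=r.read_camera("top");n=sys.argv[1];np.savez(f"pics/{n}.npz",q=q,e=e)
b=(270,160,370,260);cv2.imwrite(f"pics/{n}.png",cv2.resize(q[b[1]:b[3],b[0]:b[2],::-1],None,fx=6,fy=6,interpolation=cv2.INTER_NEAREST))
P=cloud(i,e);S=cv2.cvtColor(q,cv2.COLOR_RGB2HSV)[...,1];H=np.array([.6407,-.0118])
z=P[...,2];g=(S<70)&(z>.055)&(z<.1)&(np.hypot(P[...,0]-H[0],P[...,1]-H[1])<.25)&(P[...,0]<.62)
n_,L=cv2.connectedComponents(g.astype(np.uint8))
for k in range(1,n_):
    m=L==k
    if m.sum()<30: continue
    uv=np.argwhere(m)[:,::-1];h=np.median(z[m]);h=.083 if m.sum()>150 and h>.08 else h
    w=onplane(i,uv,h)[:,:2];rc=cv2.minAreaRect((w*1000).astype(np.float32))
    vx,vy,x0,y0=cv2.fitLine((w*1000).astype(np.float32),cv2.DIST_L2,0,.01,.01).ravel()
    print(m.sum(),"z",h,"mean",w.mean(0).round(4),"rect",rc,"fit dir",np.degrees(np.arctan2(vy,vx)))
delta(.4668,.1146,.07,144)
E
python3 al.py a1
```

```text
107 z 0.07661348146037406 mean [0.5858 0.0298] rect ((584.9205932617188, 30.492855072021484), (13.259835243225098, 48.956302642822266), 55.29747009277344) fit dir -36.05112
282 z 0.083 mean [0.5188 0.077 ] rect ((518.99951171875, 77.0002212524414), (26.95242691040039, 58.216861724853516), 54.039161682128906) fit dir -35.707478
grasp at [0.4672 0.1154 0.0702] yaw [1.8000e+02 1.0000e-02 1.4402e+02] | shift x,y,z [np.float64(-0.1), np.float64(-0.9), np.float64(0.2)] turn 0.02
```

View pics/a1.png

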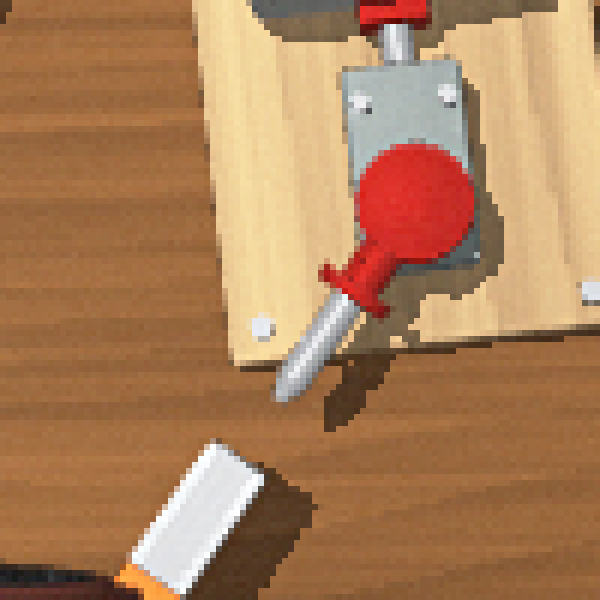

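Stub axis and bar axis agree in direction (144°), with a lateral offset of at most 1 mm. I'll shift +0.5 and insert slowly.

Request:
send_rows([
  [-3,0.5,0,0,0,0],
  [-6,0,0,0,0,0],
  [-6,0,0,0,0,0],
  [-6,0,0,0,0,0],
  [-5,0,0,0,0,0],
  [-4,0,0,0,0,0],
  [-4,0,0,0,0,0],
  [-3,0,0,0,0,0],
  [-3,0,0,0,0,0],
  [0,0,0,0,0,0],
])

```text
clock: 10.22
eef_pos: [0.5001, 0.0921, 0.2247]
tcp_rot: [-180.0, 0.0, 144.0]
contact_force: [0.3, 0.5, -2.6]
width: 0.025
grip_force: 59.4
```

```bash
cat > st.py <<'E'
from h import *
s=r.read_state();t=np.radians(s["tcp_rot"][2]);f=s["contact_force"]
R=np.array([[np.cos(t),np.sin(t),0],[np.sin(t),-np.cos(t),0],[0,0,-1]])
H=np.array([.6407,-.0118]);d=s["eef_pos"][:2]-H
print("clock",s["clock"],"tool-frame F",(R@f).round(1),"M",(R@s["moment"]).round(2),"dist",np.hypot(*d).round(4),"ang",np.degrees(np.arctan2(d[1],d[0])).round(2),"rot",s["tcp_rot"].round(2),"z",s["eef_pos"][2].round(4),s["eef_pos"].round(4),"w",s["width"])
E
python3 st.py; python3 al.py a2
```

```text
clock 10.2167 tool-frame F [0.  0.6 2.6] M [-0.03 -0.03  0.01] dist 0.1748 ang 143.54 rot [-1.8000e+02  1.0000e-02  1.4401e+02] z 0.2247 [0.5001 0.0921 0.2247] w 0.024983271855440557
344 z 0.083 mean [0.5624 0.0462] rect ((566.85693359375, 43.33039855957031), (26.808752059936523, 92.7666244506836), 54.041015625) fit dir -35.01623
grasp at [0.4999 0.0922 0.07  ] yaw [-180.     -0.    144.02] | shift x,y,z [np.float64(39.9), np.float64(-1.4), np.float64(-0.0)] turn 0.02
```

Request:
send_rows([
  [-3,0,0,0,0,0],
  [-4,0,0,0,0,0],
  [-4,0,0,0,0,0],
  [-4,0,0,0,0,0],
  [-4,0,0,0,0,0],
  [-4,0,0,0,0,0],
  [-2,0,0,0,0,0],
  [-1,0,0,0,0,0],
  [0,0,0,0,0,0],
])

```text
clock: 11.02
eef_pos: [0.5209, 0.0769, 0.2246]
tcp_rot: [-180.0, -0.0, 144.0]
contact_force: [-0.3, -0.7, -2.7]
width: 0.025
grip_force: 59.4
```

```bash
python3 st.py
```

```text
clock 11.0167 tool-frame F [-0.2 -0.7  2.7] M [ 0.03  0.03 -0.01] dist 0.149 ang 143.47 rot [-179.99   -0.    144.02] z 0.2246 [0.5209 0.0769 0.2246] w 0.02497387291181269
```

Request:
send_rows([
  [-2,0,0,0,0,0],
  [-2,0,0,0,0,0],
  [-1,0,0,0,0,0],
  [-1,0,0,0,0,0],
  [0,0,0,0,0,0],
])

```text
clock: 11.43
eef_pos: [0.5258, 0.0734, 0.2247]
tcp_rot: [-180.0, 0.0, 144.0]
contact_force: [-0.2, -0.9, -2.8]
width: 0.0253
grip_force: 59.4
```

```bash
python3 st.py
```

```text
clock 11.4333 tool-frame F [-0.3 -0.9  2.8] M [ 0.01  0.01 -0.02] dist 0.1431 ang 143.43 rot [-1.8000e+02  1.0000e-02  1.4402e+02] z 0.2247 [0.5258 0.0734 0.2247] w 0.025321888793066856
```

Request:
send_rows([
  [-1,0,0,0,0,0],
  [-1,0,0,0,0,0],
  [0,0,0,0,0,0],
])

```text
clock: 11.68
eef_pos: [0.5274, 0.0723, 0.2247]
tcp_rot: [-180.0, 0.0, 144.0]
contact_force: [0.2, -0.5, -2.9]
width: 0.0251
grip_force: 59.4
```

```bash
python3 st.py
```

```text
clock 11.6833 tool-frame F [-0.5 -0.2  2.9] M [-0.01 -0.02 -0.02] dist 0.1411 ang 143.43 rot [-1.8000e+02  1.0000e-02  1.4402e+02] z 0.2247 [0.5274 0.0723 0.2247] w 0.02508111296966517
```

Request:
send_rows([
  [-0.5,0,0,0,0,0],
  [-0.5,0,0,0,0,0],
  [0,0,0,0,0,0],
])

```text
clock: 11.93
eef_pos: [0.5281, 0.0717, 0.2247]
tcp_rot: [-180.0, 0.0, 144.0]
contact_force: [-0.2, 0.1, -1.6]
width: 0.0251
grip_force: 59.4
```

Request:
send_rows([
  [-0.5,0,0,0,0,0],
  [0,0,0,0,0,0],
])

```text
clock: 12.1
eef_pos: [0.5285, 0.0714, 0.2247]
tcp_rot: [-180.0, 0.0, 144.0]
contact_force: [0.3, 0.7, -2.3]
width: 0.0254
grip_force: 59.4
```

```bash
python3 st.py
```

```text
clock 12.1 tool-frame F [0.2 0.7 2.3] M [ 0.01 -0.01  0.04] dist 0.1397 ang 143.42 rot [-1.7999e+02  1.0000e-02  1.4403e+02] z 0.2247 [0.5285 0.0714 0.2247] w 0.02544478388883656
```

Request:
send_rows([
  [-0.5,0,0,0,0,0],
  [0,0,0,0,0,0],
])

```text
clock: 12.27
eef_pos: [0.529, 0.0712, 0.2247]
tcp_rot: [-180.0, 0.0, 144.0]
contact_force: [-0.3, -0.3, -2.5]
width: 0.0252
grip_force: 59.4
```

```bash
python3 st.py; python3 al.py a3
```

```text
clock 12.2667 tool-frame F [ 0.1 -0.4  2.5] M [ 0.04 -0.04 -0.09] dist 0.1392 ang 143.41 rot [-1.8000e+02  1.0000e-02  1.4403e+02] z 0.2247 [0.529  0.0712 0.2247] w 0.0252290236313009
170 z 0.083 mean [0.5887 0.026 ] rect ((585.8256225585938, 29.462310791015625), (26.363697052001953, 45.98231887817383), 55.281246185302734) fit dir -18.017668
grasp at [0.5289 0.0712 0.07  ] yaw [-179.99    0.    144.03] | shift x,y,z [np.float64(75.8), np.float64(-1.4), np.float64(-0.0)] turn 0.03
```

View pics/a3.png

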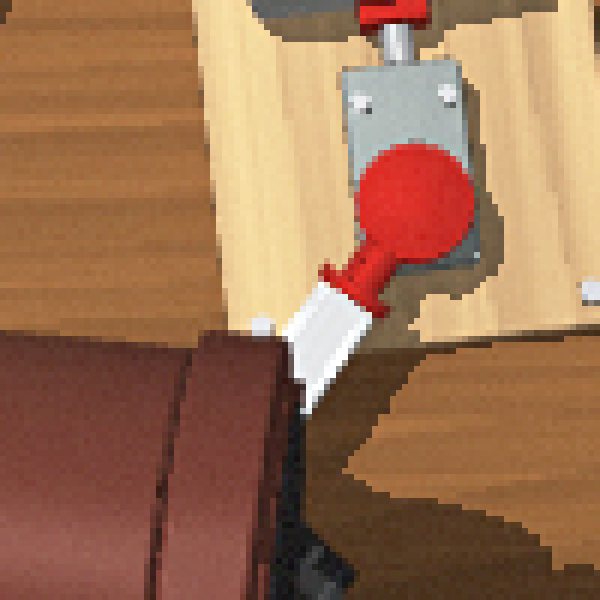

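The top view shows the mouth practically on the red collar (around (350,295) in the crop), but there is no contact force yet. I'll keep feeling forward.

Request:
send_rows([
  [-0.5,0,0,0,0,0],
  [-0.3,0,0,0,0,0],
  [0,0,0,0,0,0],
])

```text
clock: 12.57
eef_pos: [0.5296, 0.0707, 0.2247]
tcp_rot: [-180.0, 0.0, 144.0]
contact_force: [-0.0, -0.1, -4.0]
width: 0.0251
grip_force: 59.4
```

```bash
python3 st.py
```

```text
clock 12.5667 tool-frame F [-0.  -0.1  4. ] M [ 0.06 -0.03 -0.05] dist 0.1383 ang 143.41 rot [-1.8000e+02  1.0000e-02  1.4403e+02] z 0.2247 [0.5296 0.0707 0.2247] w 0.02514669137763667
```

Request:
send_rows([
  [-0.5,0,0,0,0,0],
  [-0.3,0,0,0,0,0],
  [0,0,0,0,0,0],
])

```text
clock: 12.82
eef_pos: [0.5299, 0.0704, 0.2246]
tcp_rot: [-180.0, -0.1, 144.0]
contact_force: [-4.0, 2.2, -0.3]
width: 0.0256
grip_force: 59.5
```

```bash
python3 st.py
```

```text
clock 12.8167 tool-frame F [ 4.5 -0.6  0.3] M [ 0.06  0.63 -0.05] dist 0.1379 ang 143.41 rot [-1.7999e+02 -5.0000e-02  1.4404e+02] z 0.2246 [0.5299 0.0704 0.2246] w 0.02564286455576518
```

Request:
send_rows([
  [-0.4,0,0,0,0,0],
  [0,0,0,0,0,0],
])

```text
clock: 12.98
eef_pos: [0.53, 0.0704, 0.2245]
tcp_rot: [-180.0, -0.1, 144.1]
contact_force: [-6.0, 4.5, 0.9]
width: 0.0252
grip_force: 59.7
```

```bash
python3 st.py
```

```text
clock 12.9833 tool-frame F [ 7.5  0.1 -0.9] M [0.09 0.99 0.04] dist 0.1378 ang 143.41 rot [-1.7999e+02 -1.0000e-01  1.4405e+02] z 0.2245 [0.53   0.0704 0.2245] w 0.025203183916165547
```

Contact felt at 7.5 N axial, so the bar is home. I'll ease off a touch and start the throw along the arc (2° ≈ 4.9 mm per row).

Request:
send_rows([
  [0.4,-1.0,0,0,0,-0.4],
  [0,-2.5,0,0,0,-1],
  [0,-2.5,0,0,0,-1],
  [0,-2.5,0,0,0,-1],
  [-0.05,-3.7,0,0,0,-1.5],
  [-0.05,-3.7,0,0,0,-1.5],
  [-0.05,-3.7,0,0,0,-1.5],
  [-0.05,-3.7,0,0,0,-1.5],
  [0,0,0,0,0,0],
])

```text
clock: 13.73
eef_pos: [0.5176, 0.0507, 0.2245]
tcp_rot: [179.9, -0.1, 153.6]
contact_force: [-2.8, 7.7, -1.5]
width: 0.0252
grip_force: 59.5
```

```bash
sed -i 's/H=np.array(\[.6407,-.0118\]);d=s/H=np.array([.643,-.0122]);d=s/' st.py; python3 st.py
```

```text
clock 13.7333 tool-frame F [6.  5.6 1.5] M [-1.08  0.96 -0.39] dist 0.1403 ang 153.34 rot [ 1.7991e+02 -8.0000e-02  1.5360e+02] z 0.2245 [0.5176 0.0507 0.2245] w 0.02521271173456388
```

Request:
send_rows([
  [0,-3.7,0,0,0,-1.5],
  [-0.1,-4.9,0,0,0,-2],
  [-0.1,-4.9,0,0,0,-2],
  [-0.1,-4.9,0,0,0,-2],
  [-0.1,-4.9,0,0,0,-2],
  [-0.1,-4.9,0,0,0,-2],
  [-0.1,-4.9,0,0,0,-2],
  [-0.1,-4.9,0,0,0,-2],
  [0,0,0,0,0,0],
])

```text
clock: 14.48
eef_pos: [0.5053, 0.015, 0.2245]
tcp_rot: [179.8, -0.1, 169.1]
contact_force: [-4.0, 9.7, -1.0]
width: 0.0251
grip_force: 59.8
```

```bash
python3 st.py
```

```text
clock 14.4833 tool-frame F [5.8 8.7 1. ] M [-1.91  0.93 -0.4 ] dist 0.1404 ang 168.84 rot [ 1.7984e+02 -9.0000e-02  1.6913e+02] z 0.2245 [0.5053 0.015  0.2245] w 0.025096608915381482
```

Request:
send_rows([
  [0,-4.9,0,0,0,-2],
  [-0.1,-4.9,0,0,0,-2],
  [-0.1,-4.9,0,0,0,-2],
  [-0.1,-4.9,0,0,0,-2],
  [-0.1,-4.9,0,0,0,-2],
  [-0.1,-4.9,0,0,0,-2],
  [-0.1,-4.9,0,0,0,-2],
  [-0.1,-4.9,0,0,0,-2],
  [-0.1,-4.9,0,0,0,-2],
  [0,-4.9,0,0,0,-2],
  [0,0,0,0,0,0],
])

```text
clock: 15.4
eef_pos: [0.5042, -0.0338, 0.2244]
tcp_rot: [179.8, -0.1, -170.9]
contact_force: [-6.8, 8.5, 2.7]
width: 0.0255
grip_force: 60.2
```

```bash
python3 st.py
```

```text
clock 15.4 tool-frame F [ 5.4  9.4 -2.7] M [-2.15  0.72 -0.47] dist 0.1405 ang -171.17 rot [ 1.7982e+02 -9.0000e-02 -1.7087e+02] z 0.2244 [ 0.5042 -0.0338  0.2244] w 0.025482169732540718
```

Request:
send_rows([
  [-0.05,-3.7,0,0,0,-1.5],
  [-0.05,-3.7,0,0,0,-1.5],
  [-0.05,-3.7,0,0,0,-1.5],
  [0,0,0,0,0,0],
])

```text
clock: 15.73
eef_pos: [0.5063, -0.0445, 0.2244]
tcp_rot: [179.8, -0.1, -166.4]
contact_force: [-7.8, 8.7, 1.3]
width: 0.0253
grip_force: 60.2
```

Request:
send_rows([
  [-0.05,-3.7,0,0,0,-1.5],
  [-0.05,-3.7,0,0,0,-1.5],
  [-0.05,-3.7,0,0,0,-1.5],
  [0,0,0,0,0,0],
])

```text
clock: 16.07
eef_pos: [0.5093, -0.0553, 0.2243]
tcp_rot: [179.8, -0.1, -161.9]
contact_force: [-8.2, 7.8, 2.4]
width: 0.0254
grip_force: 60.3
```

```bash
python3 st.py
```

```text
clock 16.0667 tool-frame F [ 5.3 10.  -2.4] M [-1.94  0.6  -0.6 ] dist 0.1405 ang -162.14 rot [ 1.7982e+02 -1.0000e-01 -1.6189e+02] z 0.2243 [ 0.5093 -0.0553  0.2243] w 0.025406647712303082
```

Request:
send_rows([
  [-0.05,-3.7,0,0,0,-1.5],
  [-0.05,-3.7,0,0,0,-1.5],
  [-0.05,-3.7,0,0,0,-1.5],
  [0,0,0,0,0,0],
])

```text
clock: 16.4
eef_pos: [0.5131, -0.0658, 0.2243]
tcp_rot: [179.8, -0.1, -157.4]
contact_force: [-9.3, 6.5, 3.1]
width: 0.0252
grip_force: 60.2
```

```bash
python3 st.py
```

```text
clock 16.4 tool-frame F [ 6.1  9.6 -3.1] M [-1.81  0.61 -0.54] dist 0.1405 ang -157.57 rot [ 1.7983e+02 -9.0000e-02 -1.5739e+02] z 0.2243 [ 0.5131 -0.0658  0.2243] w 0.025155608752024893
```

Request:
send_rows([
  [-0.05,-3.7,0,0,0,-1.5],
  [-0.05,-3.7,0,0,0,-1.5],
  [0,0,0,0,0,0],
])

```text
clock: 16.65
eef_pos: [0.5162, -0.0727, 0.2243]
tcp_rot: [179.8, -0.1, -154.4]
contact_force: [-7.1, 5.1, 1.2]
width: 0.025
grip_force: 60.1
```

```bash
python3 st.py
```

```text
clock 16.65 tool-frame F [ 4.2  7.7 -1.2] M [-1.59  0.59 -0.43] dist 0.1405 ang -154.51 rot [ 1.7985e+02 -9.0000e-02 -1.5440e+02] z 0.2243 [ 0.5162 -0.0727  0.2243] w 0.024984459780650625
```

Request:
send_rows([
  [-0.05,-3.7,0,0,0,-1.5],
  [-0.05,-3.7,0,0,0,-1.5],
  [0,0,0,0,0,0],
])

```text
clock: 16.9
eef_pos: [0.5196, -0.0794, 0.2243]
tcp_rot: [179.9, -0.1, -151.4]
contact_force: [-5.8, 4.9, -0.5]
width: 0.0253
grip_force: 59.8
```

```bash
python3 st.py
```

```text
clock 16.9 tool-frame F [2.7 7.  0.5] M [-1.32  0.36 -0.43] dist 0.1405 ang -151.41 rot [ 1.7987e+02 -9.0000e-02 -1.5142e+02] z 0.2243 [ 0.5196 -0.0794  0.2243] w 0.025323770690110353
```

Request:
send_rows([
  [-0.05,-3.7,0,0,0,-1.5],
  [-0.05,-3.7,0,0,0,-1.5],
  [0,0,0,0,0,0],
])

```text
clock: 17.15
eef_pos: [0.5235, -0.086, 0.2242]
tcp_rot: [179.9, -0.1, -148.4]
contact_force: [-4.6, 3.5, -1.5]
width: 0.0248
grip_force: 59.7
```

```bash
python3 st.py
```

```text
clock 17.15 tool-frame F [2.1 5.4 1.5] M [-1.    0.47 -0.33] dist 0.1405 ang -148.3 rot [ 1.7990e+02 -8.0000e-02 -1.4843e+02] z 0.2242 [ 0.5235 -0.086   0.2242] w 0.024825307809314877
```

Request:
send_rows([
  [-0.03,-2.5,0,0,0,-1],
  [-0.03,-2.5,0,0,0,-1],
  [0,0,0,0,0,0],
])

```text
clock: 17.4
eef_pos: [0.5262, -0.0902, 0.2242]
tcp_rot: [179.9, -0.1, -146.5]
contact_force: [-5.3, 2.0, -1.8]
width: 0.0254
grip_force: 59.6
```

```bash
python3 st.py
```

```text
clock 17.4 tool-frame F [3.3 4.6 1.8] M [-0.9   0.44 -0.33] dist 0.1405 ang -146.26 rot [ 1.7992e+02 -7.0000e-02 -1.4648e+02] z 0.2242 [ 0.5262 -0.0902  0.2242] w 0.0253802177516973
```

Request:
send_rows([
  [-0.05,-2.5,0,0,0,-1],
  [-0.05,-2.5,0,0,0,-1],
  [-0.05,-2.5,0,0,0,-1],
  [0,0,0,0,0,0],
])

```text
clock: 17.73
eef_pos: [0.5309, -0.0966, 0.2243]
tcp_rot: [180.0, -0.0, -143.5]
contact_force: [-3.8, 0.6, -3.3]
width: 0.025
grip_force: 59.5
```

```bash
python3 st.py
```

```text
clock 17.7333 tool-frame F [2.7 2.7 3.3] M [-0.61  0.62 -0.23] dist 0.1403 ang -143.05 rot [ 1.7998e+02 -5.0000e-02 -1.4352e+02] z 0.2243 [ 0.5309 -0.0966  0.2243] w 0.025025410240874714
```

Request:
send_rows([
  [-0.05,-2.5,0,0,0,-1],
  [-0.05,-2.5,0,0,0,-1],
  [-0.05,-2.5,0,0,0,-1],
  [0,0,0,0,0,0],
])

```text
clock: 18.07
eef_pos: [0.5358, -0.1028, 0.2246]
tcp_rot: [-180.0, -0.1, -140.5]
contact_force: [-5.0, -1.5, -4.5]
width: 0.0251
grip_force: 59.4
```

```bash
python3 st.py
```

```text
clock 18.0667 tool-frame F [4.9 2.  4.5] M [-0.34  1.12 -0.2 ] dist 0.1403 ang -139.8 rot [-1.7997e+02 -6.0000e-02 -1.4051e+02] z 0.2246 [ 0.5358 -0.1028  0.2246] w 0.025106137722113796
```

Request:
send_rows([
  [-0.05,-2.5,0,0,0,-1],
  [-0.05,-2.5,0,0,0,-1],
  [0,0,0,0,0,0],
])

```text
clock: 18.32
eef_pos: [0.5392, -0.1069, 0.2247]
tcp_rot: [-179.9, -0.1, -138.6]
contact_force: [-3.6, -5.3, -5.5]
width: 0.0255
grip_force: 59.4
```

```bash
python3 st.py
```

```text
clock 18.3167 tool-frame F [ 6.2 -1.6  5.5] M [ 0.29  1.39 -0.  ] dist 0.1405 ang -137.63 rot [-1.7991e+02 -8.0000e-02 -1.3856e+02] z 0.2247 [ 0.5392 -0.1069  0.2247] w 0.025470778516267563
```

The sign of the tangential force has flipped, so the lever is past the dead point. I'll follow it onto the stop in small steps.

Request:
send_rows([
  [0,-2.4,0,0,0,-1.1],
  [0,-2.4,0,0,0,-1.1],
  [0,0,0,0,0,0],
])

```text
clock: 18.57
eef_pos: [0.5424, -0.11, 0.2247]
tcp_rot: [-180.0, -0.0, -136.3]
contact_force: [-4.0, -2.5, -4.5]
width: 0.0252
grip_force: 59.5
```

```bash
python3 st.py
```

```text
clock 18.5667 tool-frame F [4.6 0.9 4.5] M [-0.08  1.14 -0.1 ] dist 0.1403 ang -135.79 rot [-1.7997e+02 -3.0000e-02 -1.3632e+02] z 0.2247 [ 0.5424 -0.11    0.2247] w 0.025215749068426066
```

Request:
send_rows([
  [0,-2.4,0,0,0,-1.1],
  [0,0,0,0,0,0],
])

```text
clock: 18.73
eef_pos: [0.544, -0.1116, 0.2247]
tcp_rot: [-180.0, -0.0, -135.2]
contact_force: [-3.1, -3.3, -3.8]
width: 0.0256
grip_force: 59.4
```

```bash
python3 st.py
```

```text
clock 18.7333 tool-frame F [ 4.5 -0.1  3.8] M [-0.03  1.14  0.04] dist 0.1403 ang -134.91 rot [-1.7999e+02 -2.0000e-02 -1.3523e+02] z 0.2247 [ 0.544  -0.1116  0.2247] w 0.025552845283478186
```

Request:
send_rows([
  [0,-1.2,0,0,0,-0.6],
  [0,0,0,0,0,0],
])

```text
clock: 18.9
eef_pos: [0.5447, -0.1123, 0.2246]
tcp_rot: [-180.0, -0.0, -134.7]
contact_force: [-4.3, -2.6, -3.9]
width: 0.0251
grip_force: 59.5
```

```bash
python3 st.py
```

```text
clock 18.9 tool-frame F [4.9 1.2 3.9] M [-0.14  1.13  0.07] dist 0.1403 ang -134.5 rot [-1.8000e+02 -2.0000e-02 -1.3468e+02] z 0.2246 [ 0.5447 -0.1123  0.2246] w 0.025120320588846914
```

Request:
send_rows([
  [0,-1.2,0,0,0,-0.5],
  [0,0,0,0,0,0],
])

```text
clock: 19.07
eef_pos: [0.5454, -0.113, 0.2246]
tcp_rot: [180.0, -0.0, -134.2]
contact_force: [-4.9, -2.0, -4.5]
width: 0.0251
grip_force: 59.5
```

```bash
python3 st.py
```

```text
clock 19.0667 tool-frame F [4.8 2.2 4.5] M [-0.3   1.14  0.13] dist 0.1403 ang -134.05 rot [ 1.7998e+02 -2.0000e-02 -1.3419e+02] z 0.2246 [ 0.5454 -0.113   0.2246] w 0.025055640363456325
```

Request:
send_rows([
  [0,-1.2,0,0,0,-0.5],
  [0,0,0,0,0,0],
])

```text
clock: 19.23
eef_pos: [0.5463, -0.1138, 0.2246]
tcp_rot: [180.0, -0.0, -133.7]
contact_force: [-6.0, -1.5, -2.8]
width: 0.025
grip_force: 59.5
```

```bash
python3 st.py
```

```text
clock 19.2333 tool-frame F [5.2 3.3 2.8] M [-0.48  1.15  0.17] dist 0.1403 ang -133.6 rot [ 1.7997e+02 -3.0000e-02 -1.3368e+02] z 0.2246 [ 0.5463 -0.1138  0.2246] w 0.024969110243373123
```

```bash
python3 al.py a4
python3 - <<'E'
from h import *
i=r.camera_info("top");a=np.load("pics/a4.npz");q=a["q"];P=cloud(i,a["e"]);hsv=cv2.cvtColor(q,cv2.COLOR_RGB2HSV)
H=np.array([.6407,-.0118]);z=P[...,2];D=np.hypot(P[...,0]-H[0],P[...,1]-H[1])
m=((hsv[...,0]<6)|(hsv[...,0]>174))&(hsv[...,1]>150)&(D>.027)&(D<.052)&(P[...,0]<.65)&(z>.04)
d=onplane(i,np.argwhere(m)[:,::-1],.07)[:,:2].mean(0)-H;print("collar ang",m.sum(),np.degrees(np.arctan2(d[1],d[0]))%360)
E
```

```text
275 z 0.083 mean [ 0.5907 -0.065 ] rect ((590.612548828125, -64.94901275634766), (55.96648406982422, 27.071640014648438), 46.31415939331055) fit dir 46.6085
grasp at [ 0.5462 -0.1138  0.0699] yaw [ 1.7997e+02 -3.0000e-02 -1.3370e+02] | shift x,y,z [np.float64(198.5), np.float64(138.1), np.float64(-0.1)] turn 82.3
collar ang 66 224.87712249650605
```

View pics/a4.png

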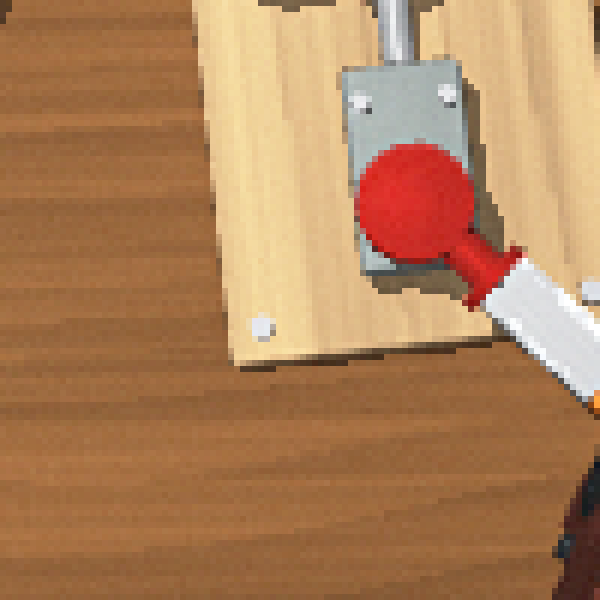

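The top view shows the lever swung to about 225–226° with the bar flush on the collar (510,270). I'll press gently a little further to confirm the stop.

Request:
send_rows([
  [0,-1.2,0,0,0,-0.5],
  [0,-1.2,0,0,0,-0.5],
  [0,0,0,0,0,0],
])

```text
clock: 19.53
eef_pos: [0.5478, -0.1153, 0.2245]
tcp_rot: [179.9, -0.0, -132.7]
contact_force: [-6.0, -1.4, -3.1]
width: 0.0253
grip_force: 59.7
```

```bash
python3 st.py
```

```text
clock 19.5333 tool-frame F [5.1 3.5 3.1] M [-0.73  1.15  0.11] dist 0.1403 ang -132.71 rot [ 1.7993e+02 -3.0000e-02 -1.3268e+02] z 0.2245 [ 0.5478 -0.1153  0.2245] w 0.025273867653379162
```

Request:
send_rows([
  [0,-1.2,0,0,0,-0.5],
  [0,0,0,0,0,0],
])

```text
clock: 19.7
eef_pos: [0.5486, -0.116, 0.2244]
tcp_rot: [179.9, -0.0, -132.2]
contact_force: [-7.2, -0.8, -3.1]
width: 0.0248
grip_force: 59.7
```

```bash
python3 st.py; python3 al.py a5;  python3 - <<'E'
from h import *
i=r.camera_info("top")
for n in("a1","a4","a5"):
    a=np.load(f"pics/{n}.npz");q=a["q"];P=cloud(i,a["e"]);hsv=cv2.cvtColor(q,cv2.COLOR_RGB2HSV)
    H=np.array([.6407,-.0118]);z=P[...,2];D=np.hypot(P[...,0]-H[0],P[...,1]-H[1])
    m=((hsv[...,0]<6)|(hsv[...,0]>174))&(hsv[...,1]>150)&(D>.027)&(D<.052)&(P[...,0]<.65)&(z>.04)
    d=onplane(i,np.argwhere(m)[:,::-1],.07)[:,:2].mean(0)-H;print(n,"collar ang",m.sum(),np.degrees(np.arctan2(d[1],d[0]))%360)
E
```

```text
clock 19.7 tool-frame F [5.4 4.8 3.1] M [-0.95  1.07  0.2 ] dist 0.1403 ang -132.28 rot [ 1.7991e+02 -3.0000e-02 -1.3218e+02] z 0.2244 [ 0.5486 -0.116   0.2244] w 0.02484147793296183
278 z 0.083 mean [ 0.5913 -0.0659] rect ((591.4209594726562, -65.94576263427734), (56.83201217651367, 27.226343154907227), 47.54234313964844) fit dir 48.302666
grasp at [ 0.5486 -0.116   0.0697] yaw [ 1.7991e+02 -3.0000e-02 -1.3219e+02] | shift x,y,z [np.float64(201.7), np.float64(138.5), np.float64(-0.3)] turn 83.81
a1 collar ang 72 141.32561863151994
a4 collar ang 66 224.87712249650605
a5 collar ang 65 226.99008172724615
```

Request:
send_rows([
  [0,1.2,0,0,0,0.5],
  [0,1.2,0,0,0,0.5],
  [0,0,0,0,0,0],
])

```text
clock: 20.0
eef_pos: [0.5468, -0.1144, 0.2245]
tcp_rot: [179.9, -0.0, -133.2]
contact_force: [-7.2, -1.4, -3.7]
width: 0.025
grip_force: 59.7
```

```bash
python3 st.py
```

```text
clock 20.0 tool-frame F [5.9 4.3 3.7] M [-0.73  1.19  0.03] dist 0.1403 ang -133.27 rot [ 1.7994e+02 -4.0000e-02 -1.3323e+02] z 0.2245 [ 0.5468 -0.1144  0.2245] w 0.0249953752325143
```

Request:
send_rows([
  [0,1.0,0,0,0,0.4],
  [0,0.7,0,0,0,0.3],
  [0,0,0,0,0,0],
])

```text
clock: 20.25
eef_pos: [0.5457, -0.1133, 0.2246]
tcp_rot: [180.0, -0.0, -133.9]
contact_force: [-5.5, -2.4, -4.1]
width: 0.025
grip_force: 59.6
```

```bash
python3 st.py
```

```text
clock 20.25 tool-frame F [5.6 2.3 4.1] M [-0.58  1.21 -0.08] dist 0.1403 ang -133.89 rot [ 1.7996e+02 -4.0000e-02 -1.3391e+02] z 0.2246 [ 0.5457 -0.1133  0.2246] w 0.02496872788958893
```

Request:
send_rows([
  [0.5,1.2,0,0,0,0.5],
  [0.5,0.6,0,0,0,0.2],
  [1,0,0,0,0,0],
  [2,0,0,0,0,0],
  [0,0,0,0,0,0],
])

```text
clock: 20.67
eef_pos: [0.542, -0.115, 0.225]
tcp_rot: [-180.0, 0.0, -134.6]
contact_force: [-0.9, 2.9, -2.7]
width: 0.0249
grip_force: 59.7
```

```bash
python3 st.py; python3 al.py a6
```

```text
clock 20.6667 tool-frame F [-1.5  2.7  2.7] M [-0.56 -0.3  -0.17] dist 0.1441 ang -134.49 rot [-1.7998e+02  5.0000e-02 -1.3455e+02] z 0.225 [ 0.542 -0.115  0.225] w 0.024906323810717855
286 z 0.083 mean [ 0.5878 -0.0659] rect ((587.9879760742188, -65.92317199707031), (60.0821533203125, 26.82301902770996), 43.819297790527344) fit dir 46.629414
grasp at [ 0.542  -0.115   0.0702] yaw [-1.7999e+02  4.0000e-02 -1.3456e+02] | shift x,y,z [np.float64(195.8), np.float64(141.5), np.float64(0.2)] turn 81.44
```

View pics/a6.png

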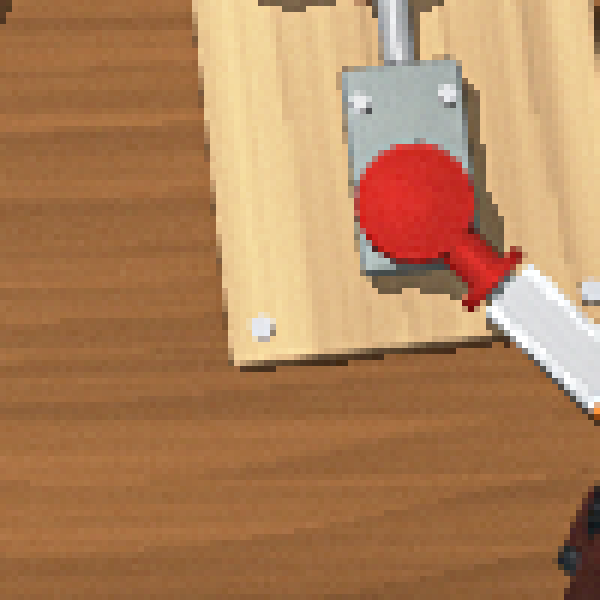

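The top view shows the lever still over, with a gap of about 4 mm at the collar (505,285). There is some residual side load, so I'll ease it off while drawing out.

Request:
send_rows([
  [0,1,0,0,0,0.4],
  [0,1,0,0,0,0.4],
  [0,0,0,0,0,0],
])

```text
clock: 20.97
eef_pos: [0.5406, -0.1138, 0.2249]
tcp_rot: [-179.9, -0.0, -135.4]
contact_force: [-0.3, 0.6, -2.5]
width: 0.025
grip_force: 59.7
```

```bash
python3 st.py
```

```text
clock 20.9667 tool-frame F [-0.2  0.7  2.5] M [ 0.01 -0.03  0.03] dist 0.1442 ang -135.22 rot [-1.7995e+02 -1.0000e-02 -1.3543e+02] z 0.2249 [ 0.5406 -0.1138  0.2249] w 0.024978147588476322
```

Request:
send_rows([
  [0,1,0,0,0,0.4],
  [2,0,0,0,0,0],
  [3,0,0,0,0,0],
  [3,0,0,0,0,0],
  [0,0,0,0,0,0],
])

```text
clock: 21.38
eef_pos: [0.5337, -0.119, 0.2247]
tcp_rot: [-180.0, -0.0, -135.8]
contact_force: [0.5, -0.0, -1.9]
width: 0.0252
grip_force: 59.7
```

```bash
cat >> al.py <<'E'
hsv=cv2.cvtColor(q,cv2.COLOR_RGB2HSV);D=np.hypot(P[...,0]-H[0],P[...,1]-H[1])
m=((hsv[...,0]<6)|(hsv[...,0]>174))&(hsv[...,1]>150)&(D>.027)&(D<.052)&(P[...,0]<.65)&(z>.04)
d=onplane(i,np.argwhere(m)[:,::-1],.07)[:,:2].mean(0)-H;print("collar ang",m.sum(),np.degrees(np.arctan2(d[1],d[0]))%360)
E
python3 st.py; python3 al.py a7|tail -1
```

```text
clock 21.3833 tool-frame F [-0.3 -0.4  1.9] M [ 0.02 -0.02  0.01] dist 0.1528 ang -135.67 rot [-1.7999e+02 -2.0000e-02 -1.3580e+02] z 0.2247 [ 0.5337 -0.119   0.2247] w 0.025161871861137233
collar ang 67 224.33206579105493
```

Forces are zero with the bar loose on the stub, and the lever stays put. I'll draw it off.

Request:
send_rows([
  [4,0,0,0,0,0],
  [6,0,0,0,0,0],
  [6,0,0,0,0,0],
  [6,0,0,0,0,0],
  [6,0,0,0,0,0],
  [6,0,0,0,0,0],
  [6,0,0,0,0,0],
  [6,0,0,0,0,0],
  [6,0,0,0,0,0],
  [6,0,0,0,0,0],
  [6,0,0,0,0,0],
  [4,0,0,0,0,0],
  [0,0,0,0,0,0],
])

```text
clock: 22.52
eef_pos: [0.4849, -0.1665, 0.2247]
tcp_rot: [-180.0, -0.0, -135.8]
contact_force: [-0.4, -0.4, -2.3]
width: 0.0249
grip_force: 59.7
```

```bash
python3 st.py; python3 al.py a8; python3 -c "
from h import *
delta(.5224,-.340,.125,170.1)"
```

```text
clock 22.5167 tool-frame F [ 0.5 -0.   2.3] M [ 0.02 -0.05 -0.01] dist 0.2209 ang -135.7 rot [-1.7999e+02 -1.0000e-02 -1.3581e+02] z 0.2247 [ 0.4849 -0.1665  0.2247] w 0.024870600594752885
110 z 0.07673461340088322 mean [ 0.5919 -0.0593] rect ((591.2813110351562, -59.810096740722656), (47.08436965942383, 11.828317642211914), 43.80049133300781) fit dir 44.91369
284 z 0.083 mean [ 0.5315 -0.1189] rect ((531.6270751953125, -118.72412109375), (57.85236358642578, 25.053653717041016), 43.7269172668457) fit dir 43.357674
grasp at [ 0.4851 -0.1663  0.07  ] yaw [-179.99    0.   -135.81] | shift x,y,z [np.float64(179.9), np.float64(216.4), np.float64(0.0)] turn 80.19
collar ang 66 224.26091324143908
grasp at [ 0.4851 -0.1663  0.07  ] yaw [-179.99    0.   -135.81] | shift x,y,z [np.float64(-66.6), np.float64(-164.8), np.float64(-55.0)] turn 54.09
```

View pics/a8.png

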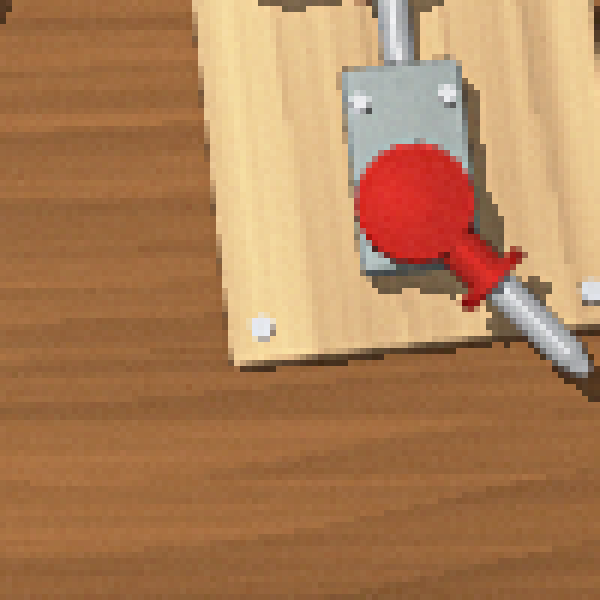

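The lever stays closed with the stub bare and straight (tip at (585,370)). Next I'll lift, turn back and carry the bar to the rest.

Request:
send_rows([
  [0,0,-7,0,0,0],
  [0,0,-12,0,0,0],
  [0,0,-12,0,0,0],
  [0,0,-12,0,0,0],
  [0,0,-8,0,0,0],
  [0,0,-4,0,0,0],
  [0,0,0,0,0,2],
  [0,0,0,0,0,4],
  [0,0,0,0,0,5],
  [0,0,0,0,0,5],
  [0,0,0,0,0,6],
  [0,0,0,0,0,6],
  [0,0,0,0,0,6],
  [0,0,0,0,0,6],
  [0,0,0,0,0,5],
  [0,0,0,0,0,5],
  [0,0,0,0,0,3],
  [0,0,0,0,0,1],
  [0,0,0,0,0,0],
])

```text
clock: 24.15
eef_pos: [0.4854, -0.1659, 0.2798]
tcp_rot: [-180.0, -0.0, 170.3]
contact_force: [0.6, 0.3, -2.6]
width: 0.0256
grip_force: 59.7
```

Request:
send_rows([
  [-3,-6,0,0,0,0],
  [-5,-12,0,0,0,0],
  [-7,-17,0,0,0,0],
  [-7,-17,0,0,0,0],
  [-7,-17,0,0,0,0],
  [-7,-17,0,0,0,0],
  [-7,-17,0,0,0,0],
  [-7,-17,0,0,0,0],
  [-7,-17,0,0,0,0],
  [-5,-15,0,0,0,0],
  [-3,-8,0,0,0,0],
  [-1,-4,0,0,0,0],
  [0,0,0,0,0,0],
  [0,0,0,0,0,0],
])

```text
clock: 25.32
eef_pos: [0.5225, -0.3386, 0.2795]
tcp_rot: [180.0, -0.0, 170.2]
contact_force: [-0.2, -0.8, -1.7]
width: 0.0254
grip_force: 59.7
```

```bash
python3 -c "
from h import *
delta(.5224,-.340,.0455,170.1)"
```

```text
grasp at [ 0.5225 -0.3386  0.1248] yaw [ 1.7998e+02 -2.0000e-02  1.7024e+02] | shift x,y,z [np.float64(-0.2), np.float64(-1.4), np.float64(79.3)] turn 0.14
```

Request:
send_rows([
  [0,-1.4,5,0,0,0.1],
  [0,0,10,0,0,0],
  [0,0,12,0,0,0],
  [0,0,12,0,0,0],
  [0,0,12,0,0,0],
  [0,0,8,0,0,0],
  [0,0,6,0,0,0],
  [0,0,4,0,0,0],
  [0,0,4,0,0,0],
  [0,0,3,0,0,0],
  [0,0,2,0,0,0],
  [0,0,1,0,0,0],
  [0,0,0,0,0,0],
])

```text
clock: 26.4
eef_pos: [0.5224, -0.3402, 0.2008]
tcp_rot: [-180.0, 0.0, 170.1]
contact_force: [0.7, -0.2, -2.1]
width: 0.0253
grip_force: 59.7
```

```bash
python3 st.py;python3 -c "
from h import *
delta(.5224,-.340,.0454,170.1)"
```

```text
clock 26.4 tool-frame F [-0.7 -0.   2.1] M [-0.   -0.02  0.  ] dist 0.3495 ang -110.19 rot [-1.7999e+02  1.0000e-02  1.7013e+02] z 0.2008 [ 0.5224 -0.3402  0.2008] w 0.025251112758463486
grasp at [ 0.5224 -0.3402  0.0461] yaw [-1.7999e+02  1.0000e-02  1.7013e+02] | shift x,y,z [np.float64(-0.0), np.float64(0.2), np.float64(0.7)] turn 0.03
```

Request:
send_rows([
  [0,0,0.5,0,0,0],
  [0,0,0.3,0,0,0],
  [0,0,0,0,0,0],
])

```text
clock: 26.65
eef_pos: [0.5224, -0.3402, 0.2001]
tcp_rot: [-180.0, 0.0, 170.1]
contact_force: [0.1, -0.3, -3.0]
width: 0.0251
grip_force: 59.7
```

Request:
send_rows([
  [0,0,0,0,0,0],
  [0,0,0,0,0,0],
  [0,0,0,0,0,0],
  [0,0,0,0,0,0],
  [0,0,0,0,0,0],
  [0,0,0,0,0,0],
  [0,0,0,0,0,0],
  [0,0,0,0,0,0],
  [0,0,0,0,0,0],
  [0,0,0,0,0,0],
], hand=-1)

```text
clock: 27.48
eef_pos: [0.5223, -0.3401, 0.1999]
tcp_rot: [-180.0, -0.0, 170.1]
contact_force: [-0.1, 0.4, 0.0]
width: 0.0853
grip_force: 0.0
```

Request:
send_rows([
  [0,0,-4,0,0,0],
  [0,0,-8,0,0,0],
  [0,0,-15,0,0,0],
  [0,0,-15,0,0,0],
  [0,0,-15,0,0,0],
  [0,0,-15,0,0,0],
  [0,0,-15,0,0,0],
  [0,0,-15,0,0,0],
  [0,0,-15,0,0,0],
  [0,0,-10,0,0,0],
  [0,0,0,0,0,0],
  [0,0,0,0,0,0],
])

```text
clock: 28.48
eef_pos: [0.5225, -0.3403, 0.3275]
tcp_rot: [-180.0, 0.1, 170.1]
contact_force: [-0.6, -0.0, -0.6]
width: 0.0853
grip_force: 0.0
```

```bash
python3 - <<'E'
from h import *
i=r.camera_info("wrist");p,d=r.read_camera("wrist");q,e=r.read_camera("top");q=q.copy()
cv2.imwrite("pics/end.png",np.vstack([cv2.resize(p[:,:,::-1],(480,300)),cv2.resize(q[80:320,160:520,::-1],(480,300))]))
P=cloud(i,d);hsv=cv2.cvtColor(p,cv2.COLOR_RGB2HSV)
m=((hsv[...,0]<18)&(hsv[...,1]>150)&(hsv[...,2]>150)&(P[...,2]>.05)&(P[...,2]<.07)&(abs(P[...,1]+.335)<.05))
print(m.sum(),P[m].mean(0));w=onplane(i,np.argwhere(m)[:,::-1],.058)[:,:2]
print(cv2.minAreaRect((w*1000).astype(np.float32)), r.read_state()["contact_force"])
E
python3 al.py a9
```

```text
2116 [ 0.4994827  -0.33642358  0.05702781]
((494.869140625, -334.7229309082031), (25.394742965698242, 126.49449920654297), 79.91433715820312) [ 0.00648236 -0.73808732 -0.26634558]
110 z 0.07704953912872398 mean [ 0.592  -0.0593] rect ((591.2698364257812, -59.794769287109375), (47.06886672973633, 11.824386596679688), 43.800418853759766) fit dir 44.781536
grasp at [ 0.5221 -0.3399  0.171 ] yaw [ 1.7995e+02 -8.0000e-02  1.7013e+02] | shift x,y,z [np.float64(311.9), np.float64(335.2), np.float64(101.0)] turn 26.13
collar ang 66 224.26017152039105
```

View pics/end.png

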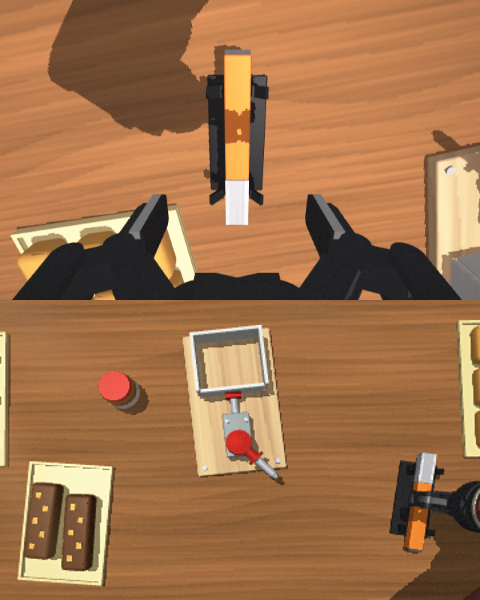

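The bar is back in its rest, within 1 mm of where it started. The lever is closed, and the jar and cakes are undisturbed. I'll hand it in.

```bash
python3 -c "
from workcell import r
print(r.close_job())"
```

```text
the job is handed in; nothing more can be done
None
```

The lever is closed past its dead point and staying there, the bar is back in its rest within 1 mm of where it started, and the cakes and jar are undisturbed; I handed the job in at about 28 s.

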